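# Draw out the slide case and open it

### The job

The lidded slide case has been pushed back until its rear rim is almost under the riser shelf, which leaves no room for an upright gripper. Reach in at a slant, hook the fingertips behind the rear rim and gently draw the case out until its front sits flush against the metal stop strip. Then raise the lid by its knob and push it past its balance point so that it stays open by itself, with the case still flush against the strip; do not ram the strip or the riser, and leave the other things where they stand.

Things in the scene. Friction and masses are not known exactly. Their poses are not given: they have to be found in the camera images.
- case: Loose white slide case, 0.6 to 1.1 kg with lid, slides on the bench. Body 100 (x) by 160 (y) by 55 mm high, walls 4 mm; origin: centre of its underside; x points from front to rear (away from the robot). Along the rear face's top an outward rim, 12 mm deep (x 50 to 62 mm), 160 mm long, 4 mm thick (z 51 to 55 mm); nothing behind or below it.
- rear_rim (a point): Point on the case: middle of the rear edge of the rear rim, at the rim's top face (x +62, y 0, z 55 mm in the case frame).
- case_front (a point): Point on the case: middle of its front face, 6 mm above its underside (x -50, y 0, z 6 mm in the case frame).
- lid (a joint): Lid: plate 106 (x) by 164 by 6 mm with a knob, 0.12 kg, hinged at the case's rear top edge (axis along y at x +50, z 55.5 mm in the case frame, in the plane of the plate's underside). Value in rad: 0 shut, 1.85 stop, leaning back open. Nearly free hinge; balances near 1.5: short of it falls shut, past it falls open. The front edge rises and swings away from the robot.
- knob (a point): Centre of the lid's T-shaped knob: a round rod along y, 36 mm long, 14 mm thick with flat ends, on a 10 mm post in its middle, near the lid's front edge. In the lid's frame 90 mm before the hinge axis and 36 mm above it (91.5 mm above the bench when shut; gap of 23 mm between rod and lid). Pinched lightly (20 N) by its ends it turns between the fingers.
- strip: Fixed aluminium stop strip on the bench between the case and the robot, 16 (x) by 380 (y) by 12 mm high; origin: centre of its underside; its far face, against which the case's front goes, lies at x +8 mm in its frame, which points towards the riser.
- riser: Fixed riser shelf: white board 180 (x) by 580 (y) by 16 mm, underside 200 mm above the bench, 20 mm posts at x +-75, y +-277 mm; the warmer on it reaches 256 mm. Origin: on the bench below the board's centre; front edge at x -90 mm. At the start the case's rear rim (its middle) is 7 to 20 mm before that edge: an upright gripper behind the rim would meet the board.
- rack: Bystander: loose steel staining rack, 60 by 50 by 82 mm high; origin: centre of its underside.
- bottle: Bystander: loose amber bottle, 56 mm across, 120 mm high; origin: centre of its underside.
- mould: Bystander: loose shallow steel mould with a pink block, 60 by 45 by 18 mm; origin: centre of its underside.

How it is judged (in metres and radians):
On the way, in this order (a step that is already met when the one before it is completed fails the run):
1. the fingers, reaching down behind the rear rim, have drawn the case at least 25 mm (distance of case from where it was at the start of the episode above 0.025 m and contact force between the fingers and case above 0.3 N and x of the grasp point in the frame of rear_rim above -0.045 m and z of the grasp point in the frame of rear_rim below 0.012 m and value of joint lid below 0.2 rad), for 0.1 s.
2. the case's front is flush against the stop strip (within 4 mm and 2 degrees), its lid still shut (x of case_front in the frame of strip below 0.012 m and angle between the x axis of case and the x axis of strip, either way round below 0.035 rad and y of case_front in the frame of strip between -0.11 and 0.11 m and height (world z) of case_front below 0.01 m and angle between case's own z axis and vertical below 0.05 rad and value of joint lid below 0.2 rad), for 0.2 s.
At the end, for the whole second after the job is handed in: The case stands level on the bench, its front within 4 mm of the stop strip's far face and within 2 degrees of parallel, its middle within 110 mm of the strip's middle; the lid stays open by itself beyond 1.7 rad; all at rest (x of case_front in the frame of strip below 0.012 m and angle between the x axis of case and the x axis of strip, either way round below 0.035 rad and y of case_front in the frame of strip between -0.11 and 0.11 m and height (world z) of case_front below 0.01 m and angle between case's own z axis and vertical below 0.05 rad and value of joint lid above 1.7 rad and linear speed of case below 0.01 m/s and velocity of joint lid between -0.1 and 0.1 rad/s); the robot touches nothing.
It fails at once if the rack, the bottle or the mould is shifted more than 25 mm or tipped (distance of any of rack, bottle, mould from where it was at the start of the episode above 0.025 m or angle between any of rack, bottle, mould's own z axis and vertical above 0.35 rad).
It fails at once if the case is rammed against the strip with more than 45 N (contact force between case and strip above 45 N).
It fails at once if the robot rams the riser with more than 20 N (contact force between any of the arm, the fingers and riser above 20 N).
It fails at once if the case is tipped (angle between case's own z axis and vertical above 0.25 rad).
It also fails if it takes over 50 s, if anything falls off the work surface, if the arm or the gripper's body presses on something with over 40 N, if the wrist force passes 120 N, or if a joint passes its speed limit or range.

### The arm

A 6-joint arm with a two-finger parallel gripper is mounted at the origin on the work surface. World frame = base frame: x ahead of the robot, y to its left, z up, the work surface at z = 0. Lengths are in m, angles in degrees, forces in N, time in s.
With the tool pointing down it reaches from about 0.35 to 0.975 m from the base axis. Payload 17.4 kg.
Tool frame: the origin (TCP) lies midway between the tips of the shut fingers; the grasp point (between the pads) lies 19 mm behind it (env.grip_point_offset is the distance from the TCP to the grasp point, in m); z points along the fingers, y is the line along which they close (so a half turn about z gives the same grasp; the last joint's range is limited). The gripper opens to 85 mm and grips with 20 to 120 N. Pads are 22 mm wide; open, the fingers measure 114 mm over their backs; the gripper's body (76 mm by 85 mm) begins 54 mm behind the grasp point. The pads swing forward as they close: fully open they stand 13 mm farther back than shut.
Start: joints at [-2.166, 6.646, 82.598, -0, 90.757, -2.166], TCP at [0.675, -0, 0.231] pointing down, gripper open.
Joint ranges: [-162.19, 162.19], [-47.58, 125.68], [4.15, 143.07], [-65.23, 245.23], [0.69, 171.88], [-170.13, 170.13]. Speed limits (degrees/s): [108.29, 108.29, 127.2, 180, 180, 180].

### API

Orientations are given as a 3x3 rotation matrix whose columns are the frame's x, y, z axes.
In Python, from plant import env, imaging, finder gives the robot as it stands.
- The arm moves only by the tool send_rows, never from a script. Its argument "deltas" is a list that holds one entry, the list of rows, each a list of 4 numbers: the shift along the tool's x, y, z in m, then the turn about the tool's z in rad. In form: [[[tx, ty, tz, yaw], ...]]. A call has 1 to 20 rows; each row shifts and turns the commanded pose from where the row before left it, along the tool's axes as they then stand; what a row does not reach is not made up. A row lasts 1/8 s, in which the tool goes at most 62.5 mm and 10.7 degrees, less where a joint would pass 70% of its speed; a pose out of reach is approached as far as the arm can. A call with a gripper value outside its range is refused whole. "hand" is the finger opening in m, from 0 to 0.0854, set as the call begins (left out, the last holds). The fingers move at their own pace and stop on an object; "newtons" is the grip in N (left out, the last holds). Time passes only in rows, so rows that do not move let the fingers close. It gives the time, the measured TCP pose, the force, the opening and the grip force at its end, in the units of the state.
- env.state(): the state, without advancing time (a new reading comes with each control period).
- imaging.snapshot(name): name is "scene" or "side" or "wrist"; returns a dict with "frame" (480x640x3 uint8, red, green, blue), "depth" (480x640 float32, m along the optical axis (not along the pixel's ray), 0 where there is no reading), "camera_matrix" (3x3 intrinsics, pixels), "rvec" (rotation vector, rad) and "tvec" (3), from world to camera coordinates, as OpenCV has them. Camera axes: x right, y down, z forward; pixel columns grow to the right and rows downward; lengths in m; the calibration is good to about 2 mm. A picture is of the moment at which its call begins.
- env.close_job(): hands the job in; it is judged then, once.
Trained networks look in a picture, given as the dict that the camera call returned (one of the last four; its "shot" number tells which), for a name from the list of things; names that differ only in an ending like _2 or _b are one class to them, and where a whole thing is asked for, a point or a joint stands for the part that bears it (a point fixed in the world has none). Each returns a list of dicts, best first, with "confidence" (0 to 1); they miss things now and then, are a little off and sometimes report something else, mostly with a low value. They report only what shows in the picture. A call takes as long as a camera call.
- finder.recognise(name, picture): "box" ([left, top, right, bottom] in pixels, round what is visible of it).
- finder.regions_of(name, picture): "region" (480x640 bool, what is visible of it) and "box" ([left, top, right, bottom] in pixels, round what is visible of it).
The state is a dict: "time": time; "qpos": joint angles; "qd": joint speeds; "joint_torque": joint torques, N m; "tcp_pos": TCP position; "eef_rot": TCP orientation; "force": force on the tool from outside, world axes, zero at the start; "wrist_torque": the same for the moment, N m; "opening": finger opening in m; "grasp_force": force on a finger pad.
Only numpy, scipy, OpenCV 4.12 (cv2) and the standard library are available. Lean on these libraries where they do the work, as an engineer would, in place of code of your own. Each camera call takes 0.05 s, during which the arm holds its last target. There are 200 camera calls.

## Working session

There is one attempt and no reset: what is moved stays moved. The work goes in short steps, Python scripts to look and compute and a tool call to move; the robot and the scene stay as the last step left them, time stands still between calls to the robot, and variables do not carry over. Pictures are saved under pics/ and viewed, at most 10 in all, crops included, and the job is handed in when it is done.

Besides the shell and the picture viewer there is one more tool, called after ">>>" as name(argument=value, ...), one argument or row to a line, values as JSON. send_rows: Moves the arm, as the interface text tells. Its arguments: {"type":"object","properties":{"deltas":{"type":"array","items":{"type":"array","items":{"type":"array","items":{"type":"number"}}}},"hand":{"type":"number"},"newtons":{"type":"number"}},"required":["deltas"]}

```bash
ls; mkdir -p pics
cat > h.py <<'E'
import numpy as np, cv2
from plant import env, imaging, finder
def cloud(p):
    K=p["camera_matrix"];R=cv2.Rodrigues(p["rvec"])[0];t=np.ravel(p["tvec"])
    d=p["depth"];v,u=np.mgrid[:480,:640]
    c=np.stack([(u-K[0,2])/K[0,0]*d,(v-K[1,2])/K[1,1]*d,d],-1)
    w=(c-t)@R
    w[d==0]=np.nan
    return w
E
python3 - <<'E'
from h import *
s=env.state();print({k:np.round(v,3).tolist() for k,v in s.items()}, env.grip_point_offset)
ims=[]
for n in ["scene","side"]:
    p=imaging.snapshot(n);w=cloud(p);ims.append(p["frame"])
    R=cv2.Rodrigues(p["rvec"])[0];print(n,"cam",np.round(-R.T@np.ravel(p["tvec"]),3))
    np.savez(f"/tmp/{n}.npz",w=w,f=p["frame"])
    for o in ["case","knob","strip","riser","rack","bottle","mould"]:
        try: r=finder.regions_of(o,p)
        except Exception as e: print(o,e);continue
        if not r: print(o,"none");continue
        q=w[r[0]["region"]];q=q[~np.isnan(q[:,0])]
        if len(q)==0: continue
        print(o,round(r[0]["confidence"],2),np.round(r[0]["box"]),"lo/med/hi",np.round(np.percentile(q,[2,50,98],axis=0),3).tolist())
for n,i in zip(["scene","side"],ims): cv2.imwrite(f"pics/{n}0.png",i[...,::-1])
E
```

```text
pics
{'time': 0.0, 'qpos': [-2.166, 6.673, 82.636, 0.0, 90.76, -2.166], 'qd': [-0.0, -0.111, -0.024, -0.03, -0.008, 0.015], 'joint_torque': [-0.025, -72.983, -63.218, -0.006, -0.079, -0.0], 'tcp_pos': [0.675, 0.0, 0.231], 'eef_rot': [[-0.0, 1.0, -0.001], [1.0, 0.0, 0.0], [0.0, -0.001, -1.0]], 'force': [0.024, 0.633, -0.579], 'wrist_torque': [-0.021, -0.005, -0.012], 'grasp_force': 0.214, 'opening': 0.085} 0.0187
scene cam [ 0.447 -0.592  1.158]
case 0.92 [301. 255. 366. 344.] lo/med/hi [[0.563, -0.16, 0.005], [0.624, -0.088, 0.06], [0.69, 0.006, 0.094]]
knob 0.98 [302. 258. 361. 338.] lo/med/hi [[0.565, -0.154, 0.056], [0.622, -0.079, 0.061], [0.679, 0.006, 0.096]]
strip 0.82 [238. 232. 274. 401.] lo/med/hi [[0.456, -0.227, 0.006], [0.47, -0.064, 0.011], [0.486, 0.139, 0.016]]
riser 0.59 [346. 117. 526. 435.] lo/med/hi [[0.679, -0.375, 0.095], [0.78, -0.194, 0.223], [0.874, 0.11, 0.257]]
rack 0.73 [314. 200. 346. 228.] lo/med/hi [[0.653, 0.101, -0.002], [0.692, 0.124, 0.005], [0.719, 0.159, 0.085]]
bottle 0.73 [350. 383. 379. 423.] lo/med/hi [[0.599, -0.32, 0.01], [0.62, -0.304, 0.08
[... 263 characters left out ...]
.685, 0.001, 0.092]]
knob 0.97 [268. 272. 346. 348.] lo/med/hi [[0.562, -0.157, 0.055], [0.62, -0.087, 0.06], [0.678, 0.006, 0.095]]
strip 0.83 [199. 258. 225. 428.] lo/med/hi [[0.455, -0.229, 0.002], [0.468, -0.102, 0.011], [0.484, 0.132, 0.013]]
riser 0.88 [343. 140. 586. 479.] lo/med/hi [[0.675, -0.379, 0.048], [0.769, -0.253, 0.215], [0.86, 0.185, 0.255]]
rack 0.72 [311. 224. 346. 271.] lo/med/hi [[0.654, 0.103, -0.003], [0.685, 0.133, 0.008], [0.717, 0.229, 0.08]]
bottle 0.97 [312. 379. 360. 473.] lo/med/hi [[0.599, -0.321, 0.003], [0.622, -0.31, 0.072], [0.65, -0.283, 0.119]]
mould 0.82 [260. 232. 295. 249.] lo/med/hi [[0.555, 0.175, -0.002], [0.589, 0.2, 0.013], [0.622, 0.236, 0.017]]
```

View pics/side0.png

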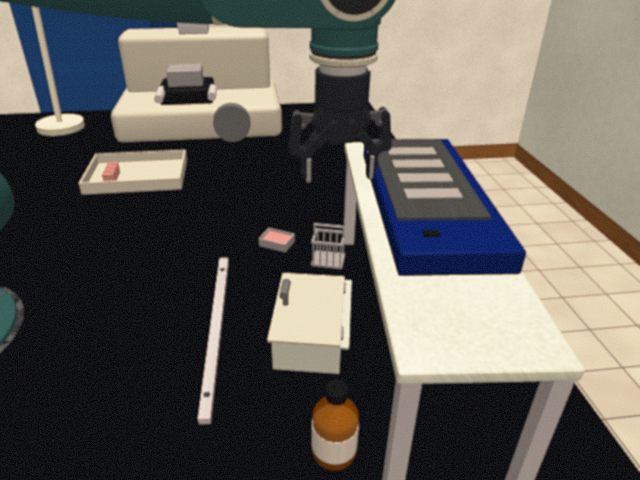

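Run:
```python
import numpy as np,cv2
for n in ["scene","side"]:
    z=np.load(f"/tmp/{n}.npz");w=z["w"].reshape(-1,3);f=z["f"].reshape(-1,3).astype(int)
    m=(w[:,2]>.050)&(w[:,2]<.07)&(w[:,0]>.53)&(w[:,0]<.72)&(w[:,1]>-.2)&(w[:,1]<.05)
    r=cv2.minAreaRect(w[m][:,:2].astype(np.float32)*1000);print(n,"lid",m.sum(),r, cv2.boxPoints(r).round().tolist())
    # y-binned x extents
    for y in np.arange(-.15,0.005,.02):
        b=w[m&(abs(w[:,1]-y)<.008)];print(round(y,3),np.round([np.percentile(b[:,0],1),np.percentile(b[:,0],99)],4),end=";")
    print()
    k=(w[:,2]>.085)&(w[:,2]<.11)&(w[:,0]>.53)&(w[:,0]<.64)&(w[:,1]>-.2)&(w[:,1]<.05)
    print("knob",k.sum(),np.round(np.percentile(w[k],[3,50,97],axis=0),4).tolist())
    k=(w[:,2]>.007)&(w[:,2]<.018)&(w[:,0]>.43)&(w[:,0]<.51)&(w[:,1]>-.35)&(w[:,1]<.2)
    for y in np.arange(-.24,.15,.04):
        b=w[k&(abs(w[:,1]-y)<.015)]
        if len(b)>3:print(round(y,3),np.round(np.percentile(b[:,0],[2,98]),4),end=";")
    print("strip y",np.percentile(w[k][:,1],[1,99]))
    k=(w[:,2]>.205)&(w[:,2]<.228)&(w[:,0]>.6)&(w[:,0]<1)&(abs(w[:,1])<.45)
    for y in np.arange(-.35,.2,.05):
        b=w[k&(abs(w[:,1]-y)<.015)]
        if len(b)>3:print(round(y,3),np.round(np.percentile(b[:,0],[1,99]),4),end=";")
    print()
```

```text
scene lid 4298 ((627.8172607421875, -74.46903228759766), (166.88644409179688, 118.12857818603516), 77.51239013671875) [[552.0, -143.0], [667.0, -169.0], [704.0, -6.0], [588.0, 20.0]]
-0.15 [0.5586 0.6705];-0.13 [0.5569 0.6748];-0.11 [0.5601 0.6788];-0.09 [0.5653 0.6837];-0.07 [0.5689 0.6876];-0.05 [0.5746 0.6928];-0.03 [0.5776 0.6963];-0.01 [0.5831 0.7001];
knob 137 [[0.5777, -0.0831, 0.0895], [0.5851, -0.0672, 0.096], [0.5933, -0.0475, 0.1005]]
-0.24 [0.4535 0.4685];-0.2 [0.4546 0.4703];-0.16 [0.4566 0.4727];-0.12 [0.4589 0.4747];-0.08 [0.461  0.4769];-0.04 [0.4633 0.4789];0.0 [0.4657 0.4816];0.04 [0.4682 0.4833];0.08 [0.4702 0.4857];0.12 [0.4726 0.4879];strip y [-0.22733591  0.14405345]
-0.35 [0.6713 0.849 ];-0.3 [0.6764 0.8537];-0.25 [0.6812 0.8593];-0.2 [0.6849 0.7126];-0.15 [0.6896 0.7175];-0.1 [0.6946 0.7223];-0.05 [0.6996 0.7275];-0.0 [0.7043 0.7312];0.05 [0.709  0.7303];0.15 [0.8455 0.9003];
side lid 5161 ((626.4185791015625, -74.69280242919922), (167.01324462890625, 118.18672943115234), 77.5499496459961) [[551.0, -143.0], [666.0, -169.0], [702.0, -6.0], [587.0, 20.0]]
-0.15 [0.559  0.6695];-0.13 [0.5556 0.6734];-0.11 [0.5596 0.6779];-0.09 [0.564  0.6827];-0.07 [0.5686 0.6862];-0.05 [0.573  0.6913];-0.03 [0.5779 0.6959];-0.01 [0.5817 0.6983];
knob 177 [[0.5764, -0.0834, 0.0863], [0.5845, -0.0715, 0.0953], [0.5931, -0.0489, 0.0977]]
-0.24 [0.4526 0.4673];-0.2 [0.4535 0.4698];-0.16 [0.4557 0.4716];-0.12 [0.4578 0.4737];-0.08 [0.4602 0.4758];-0.04 [0.4623 0.478 ];0.0 [0.4645 0.4806];0.04 [0.4665 0.482 ];0.08 [0.4687 0.4848];0.12 [0.4714 0.4864];strip y [-0.22909316  0.1420491 ]
-0.35 [0.6705 0.8479];-0.3 [0.6755 0.8527];-0.25 [0.6806 0.8575];-0.2 [0.6839 0.7116];-0.15 [0.6893 0.7165];-0.1 [0.6938 0.7216];-0.05 [0.6991 0.7264];-0.0 [0.7036 0.731 ];0.05 [0.709  0.7348];0.1 [0.7136 0.7408];0.15 [0.7183 0.7479];
```

>>> send_rows(
  deltas=[
    [[0, 0, -0.06, 0], [0, 0, -0.06, 0], [0, 0, -0.06, 0], [0, 0, -0.06, 0], [0, 0, -0.06, 0], [0, 0, -0.06, 0], [0, 0, -0.06, 0], [0, 0, -0.06, 0], [0, 0, -0.06, 0], [0, 0, -0.06, 0], [0, 0, -0.06, 0], [0, 0, -0.06, 0]],
  ],
  hand=0,
)

```text
time: 2.3
tcp_pos: [0.5778, -0.0, 0.7761]
eef_rot: [[-0.0, 0.997, 0.082], [1.0, 0.0, -0.0], [-0.0, 0.082, -0.997]]
force: [0.3, 0.2, 0.5]
opening: -0.0003
grasp_force: 0.0
```

>>> send_rows(
  deltas=[
    [[0, 0.06, 0, 0], [0, 0.06, 0, 0], [0, 0.06, 0, 0], [0, 0.06, 0, 0]],
  ],
)

```text
time: 2.8
tcp_pos: [0.7341, -0.0001, 0.6833]
eef_rot: [[-0.0, 0.988, 0.155], [1.0, 0.0, -0.0], [-0.0, 0.155, -0.988]]
force: [-0.2, 0.3, -0.6]
opening: 0.0
grasp_force: 0.0
```

```bash
python3 -c "
from h import *
s=env.state();print(s['qpos'],s['time'])"
```

```text
[ -2.12333907  32.91266804   4.14793476   0.44332918 134.00228158
  -1.79132739] 2.8
```

>>> send_rows(
  deltas=[
    [[0, 0.06, 0, 0], [0, 0.06, 0, 0], [0, 0.06, 0, 0], [0, 0.06, 0, 0], [0, 0.06, 0, 0]],
  ],
)

```text
time: 3.42
tcp_pos: [0.8786, -0.0001, 0.5918]
eef_rot: [[0.0, 0.957, 0.289], [1.0, -0.0, -0.0], [-0.0, 0.289, -0.957]]
force: [0.8, 0.4, -0.6]
opening: 0.0001
grasp_force: 0.0
```

>>> send_rows(
  deltas=[
    [[0, -0.05, 0, 0], [0, -0.05, 0, 0], [0, -0.05, 0, 0], [0, 0, 0, 0]],
  ],
)

```text
time: 3.92
tcp_pos: [0.7894, -0.0002, 0.5728]
eef_rot: [[0.0, 0.958, 0.287], [1.0, 0.0, -0.0], [-0.0, 0.287, -0.958]]
force: [0.0, -0.1, -0.5]
opening: -0.0001
grasp_force: 0.0
```

```bash
python3 -c "
from h import *
s=env.state();print(s['qpos'],s['time'])"
```

```text
[ -2.08692284  18.30984444  38.00601332   0.62052219 106.99095582
  -1.81852699] 3.925
```

>>> send_rows(
  deltas=[
    [[0, 0.06, 0, 0], [0, 0.06, 0, 0], [0, 0.06, 0, 0], [0, 0.06, 0, 0], [0, 0.06, 0, 0], [0, 0.06, 0, 0], [0, 0.06, 0, 0]],
  ],
)

```text
time: 4.8
tcp_pos: [0.9713, -0.0005, 0.5508]
eef_rot: [[0.0, 0.899, 0.438], [1.0, -0.0, -0.0], [-0.0, 0.438, -0.899]]
force: [-0.2, -0.7, -0.8]
opening: -0.0003
grasp_force: 0.0
```

>>> send_rows(
  deltas=[
    [[0, 0.06, 0, 0], [0, 0.05, 0, 0]],
  ],
)

```text
time: 5.05
tcp_pos: [0.9994, -0.0004, 0.5459]
eef_rot: [[0.0, 0.868, 0.497], [1.0, 0.0, -0.0], [-0.0, 0.497, -0.868]]
force: [-0.7, 0.4, -0.6]
opening: 0.0002
grasp_force: 0.0
```

>>> send_rows(
  deltas=[
    [[-0.009, -0.055, 0.007, 0], [-0.009, -0.055, 0.007, 0], [-0.009, -0.055, 0.007, 0], [-0.009, -0.055, 0.007, 0], [-0.009, -0.055, 0.007, 0], [-0.009, -0.055, 0.007, 0], [-0.009, -0.055, 0.007, 0], [-0.009, -0.055, 0.007, 0], [-0.009, -0.055, 0.007, 0], [0, 0, 0, -0.168], [0, 0, 0, -0.168], [0, 0, 0, -0.168], [0, 0, 0, -0.168], [0, 0, 0, -0.168], [0, 0, 0, -0.168], [0, 0, 0, -0.168], [0, 0, 0, -0.168], [0, 0, 0, -0.168], [0, 0, 0, 0]],
  ],
  hand=0.06,
)

```text
time: 7.42
tcp_pos: [0.6839, -0.0682, 0.3128]
eef_rot: [[-0.865, 0.051, 0.499], [0.058, 0.998, -0.001], [-0.498, 0.029, -0.867]]
force: [1.0, -0.7, -1.6]
opening: 0.0598
grasp_force: 0.0
```

Run:
```python
from h import *
s=env.state();R=s["eef_rot"];t=s["tcp_pos"];print(np.round(R,3).tolist(),np.round(t,4),s["qpos"].round(1) if hasattr(s["qpos"],"round") else s["qpos"],s["time"],s["opening"])
R=np.array(R);d=np.array([.729,-.08,.03])-t;print("tool delta to hook",np.round(R.T@d,4))
p=imaging.snapshot("side");cv2.imwrite("pics/side1.png",p["frame"][...,::-1])
```

```text
[[-0.865, 0.051, 0.499], [0.058, 0.998, -0.001], [-0.498, 0.029, -0.867]] [ 0.6839 -0.0682  0.3128] [ -9.9 -10.3  95.2   5.4  65.6 -97.5] 7.425 0.05980803829382905
tool delta to hook [ 0.1011 -0.0176  0.2676]
```

View pics/side1.png

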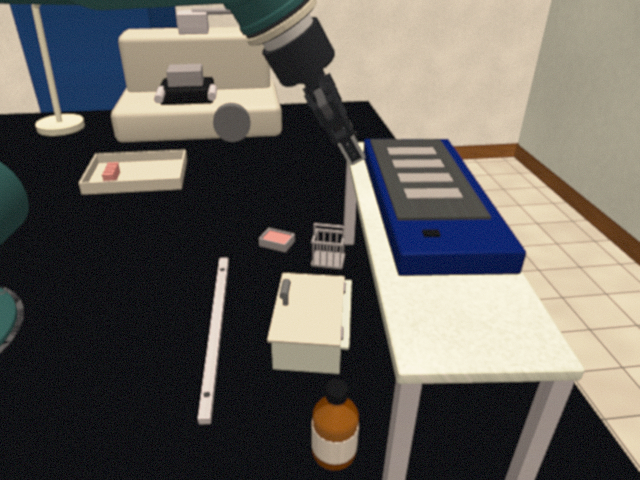

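>>> send_rows(
  deltas=[
    [[0.034, -0.006, 0, 0], [0.034, -0.006, 0, 0], [0.033, -0.006, 0, 0], [0, 0, 0.02, 0], [0, 0, 0.025, 0], [0, 0, 0.025, 0], [0, 0, 0.025, 0], [0, 0, 0.025, 0], [0, 0, 0.02, 0], [0, 0, 0.02, 0], [0, 0, 0.01, 0], [0, 0, 0, 0]],
  ],
)

```text
time: 8.98
tcp_pos: [0.6788, -0.0801, 0.1108]
eef_rot: [[-0.868, 0.05, 0.494], [0.058, 0.998, 0.0], [-0.493, 0.029, -0.869]]
force: [-0.6, 0.1, 0.7]
opening: 0.0598
grasp_force: 0.0
```

Run:
```python
from h import *
s=env.state();R=np.array(s["eef_rot"]);t=s["tcp_pos"];print(np.round(t,4),s["force"],s["time"])
d=np.array([.729,-.08,.03])-t;print("tool delta to hook",np.round(R.T@d,4))
p=imaging.snapshot("side");i=cv2.resize(p["frame"][150:400,220:520,::-1],(750,600));cv2.imwrite("pics/side2.png",i)
```

```text
[ 0.6788 -0.0801  0.1108] [-0.61093079  0.06262894  0.65308193] 8.975
tool delta to hook [-0.0037  0.0003  0.095 ]
```

View pics/side2.png

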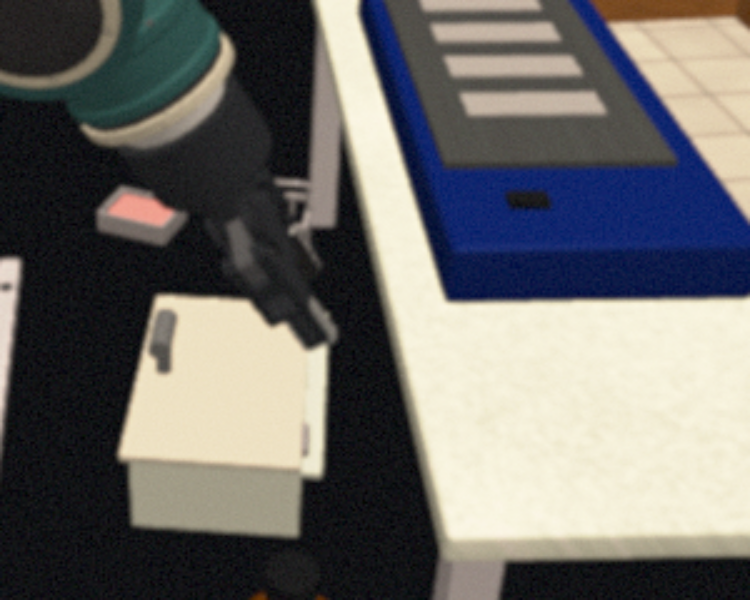

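>>> send_rows(
  deltas=[
    [[-0.006, 0, 0, 0], [0, 0, 0.015, 0], [0, 0, 0.015, 0], [0, 0, 0.015, 0], [0, 0, 0.015, 0], [0, 0, 0.012, 0], [0, 0, 0.01, 0], [0, 0, 0.008, 0], [0, 0, 0, 0]],
  ],
)

```text
time: 10.15
tcp_pos: [0.7285, -0.0805, 0.0356]
eef_rot: [[-0.868, 0.05, 0.494], [0.058, 0.998, 0.0], [-0.494, 0.029, -0.869]]
force: [0.5, 0.1, 0.8]
opening: 0.0599
grasp_force: 0.0
```

Run:
```python
from h import *
s=env.state();R=np.array(s["eef_rot"]);t=s["tcp_pos"];print(np.round(t,4),s["force"],s["time"])
print("world -x in tool",np.round(R.T@[-1,0,0],4))
p=imaging.snapshot("side");i=cv2.resize(p["frame"][200:400,220:460,::-1],(720,600));cv2.imwrite("pics/side3.png",i)
```

```text
[ 0.7285 -0.0805  0.0356] [0.50633043 0.09550254 0.83125626] 10.15
world -x in tool [ 0.8677 -0.0502 -0.4945]
```

View pics/side3.png

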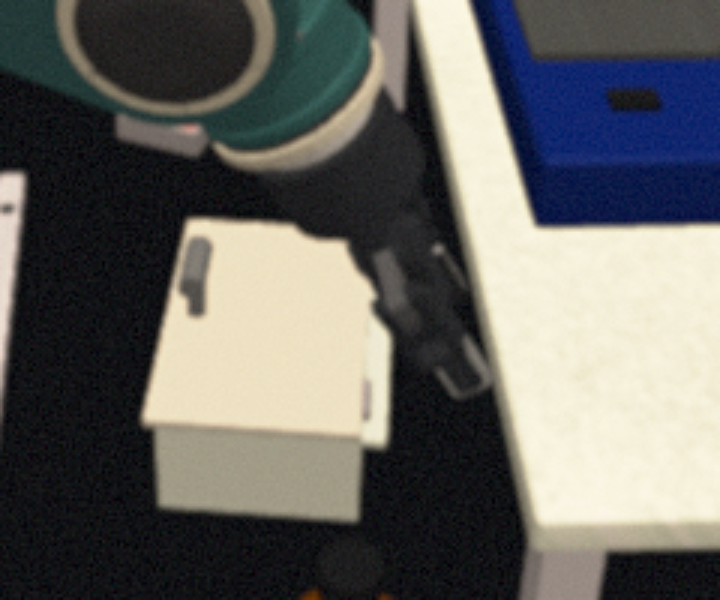

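>>> send_rows(
  deltas=[
    [[0.0043, -0.0003, -0.0025, 0], [0.0043, -0.0003, -0.0025, 0], [0.0043, -0.0003, -0.0025, 0], [0.0043, -0.0003, -0.0025, 0], [0.0043, -0.0003, -0.0025, 0], [0.0043, -0.0003, -0.0025, 0], [0.0043, -0.0003, -0.0025, 0], [0.0043, -0.0003, -0.0025, 0], [0.0043, -0.0003, -0.0025, 0], [0.0043, -0.0003, -0.0025, 0], [0.0043, -0.0003, -0.0025, 0], [0.0043, -0.0003, -0.0025, 0]],
  ],
)

```text
time: 11.7
tcp_pos: [0.6688, -0.0811, 0.0373]
eef_rot: [[-0.867, 0.05, 0.496], [0.058, 0.998, -0.0], [-0.496, 0.029, -0.868]]
force: [4.5, 1.0, -0.4]
opening: 0.06
grasp_force: 2.1
```

```bash
cat > look.py <<'E'
from h import *
s=env.state();R=np.array(s["eef_rot"]);t=s["tcp_pos"];print(np.round(t,4),np.round(s["force"],1),s["time"])
for n in ["side","scene"]:
    p=imaging.snapshot(n);w=cloud(p)
    r=finder.regions_of("case",p)
    if not r: print("none");continue
    q=w[r[0]["region"]];q=q[(q[:,2]>.050)&(q[:,2]<.068)]
    fr=[]
    for y in np.arange(-.15,0.02,.02):
        b=q[abs(q[:,1]-y)<.006]
        if len(b)>5: fr.append([round(y,3),*np.round(np.percentile(b[:,0],[2,98]),4)])
    fr=np.array(fr);print(n,fr.tolist());print("lid front slope",np.polyfit(fr[1:-1,0],fr[1:-1,1],1),"y range",np.percentile(q[:,1],[1,99]))
    k=w.reshape(-1,3);k=k[(k[:,2]>.085)&(k[:,2]<.105)&(k[:,0]>.46)&(k[:,0]<.58)&(abs(k[:,1]+.07)<.06)]
    if len(k): print("knob",len(k),np.round(np.percentile(k,[3,50,97],axis=0),4).tolist())
    cv2.imwrite(f"pics/{n}_l{int(s['time']*100)}.png",p["frame"][...,::-1])
E
python3 look.py
```

```text
[ 0.6688 -0.0811  0.0373] [ 4.5  1.  -0.4] 11.7
side [[-0.15, 0.5259, 0.6392], [-0.13, 0.5278, 0.6398], [-0.11, 0.5284, 0.6219], [-0.09, 0.529, 0.6126], [-0.07, 0.531, 0.6073], [-0.05, 0.5318, 0.6124], [-0.03, 0.5329, 0.6056], [-0.01, 0.5346, 0.5991]]
lid front slope [0.05385714 0.53445857] y range [-0.16676288 -0.00426167]
knob 188 [[0.5369, -0.0992, 0.0867], [0.5441, -0.0876, 0.0952], [0.5509, -0.0645, 0.0979]]
scene [[-0.15, 0.5265, 0.6401], [-0.13, 0.5269, 0.6253], [-0.11, 0.528, 0.6152], [-0.09, 0.5291, 0.6113], [-0.07, 0.5302, 0.5911]]
lid front slope [0.055   0.53405] y range [-0.16621057 -0.06529716]
knob 81 [[0.5375, -0.0991, 0.087], [0.5437, -0.0917, 0.0957], [0.5504, -0.081, 0.1005]]
```

>>> send_rows(
  deltas=[
    [[0.0043, -0.0003, -0.0025, 0], [0.0043, -0.0003, -0.0025, 0], [0.0043, -0.0003, -0.0025, 0], [0.0043, -0.0003, -0.0025, 0], [0.0043, -0.0003, -0.0025, 0], [0.0043, -0.0003, -0.0025, 0], [0.0043, -0.0003, -0.0025, 0], [0.0043, -0.0003, -0.0025, 0], [0.0043, -0.0003, -0.0025, 0], [0.0035, -0.0002, -0.002, 0], [0.0017, -0.0001, -0.001, 0], [0.0017, -0.0001, -0.001, 0], [0.0017, -0.0001, -0.001, 0]],
  ],
)

```text
time: 13.52
tcp_pos: [0.6138, -0.0816, 0.0371]
eef_rot: [[-0.867, 0.05, 0.495], [0.058, 0.998, 0.0], [-0.494, 0.029, -0.869]]
force: [5.3, -0.7, -0.3]
opening: 0.0601
grasp_force: 1.9
```

```bash
python3 look.py
```

```text
[ 0.6138 -0.0816  0.0371] [ 5.3 -0.7 -0.3] 13.525
side [[-0.15, 0.471, 0.5841], [-0.13, 0.4728, 0.586], [-0.11, 0.4738, 0.5632], [-0.09, 0.4748, 0.5517], [-0.07, 0.4757, 0.5453], [-0.05, 0.4767, 0.5845], [-0.03, 0.4777, 0.5421], [-0.01, 0.4795, 0.5305]]
lid front slope [0.04871429 0.47914714] y range [-0.16738881 -0.00538832]
knob 201 [[0.4825, -0.1084, 0.0876], [0.4899, -0.0888, 0.0956], [0.5778, -0.0641, 0.1014]]
scene [[-0.15, 0.4718, 0.5849], [-0.13, 0.4732, 0.5661], [-0.11, 0.4738, 0.5559], [-0.09, 0.4749, 0.553], [-0.07, 0.4758, 0.5307]]
lid front slope [0.0425     0.47864167] y range [-0.16698796 -0.06633801]
knob 111 [[0.483, -0.1176, 0.0869], [0.4917, -0.0964, 0.0953], [0.5787, -0.0819, 0.1005]]
```

>>> send_rows(
  deltas=[
    [[0.0009, 0, -0.0005, 0], [0.0009, 0, -0.0005, 0], [0.0009, 0, -0.0005, 0], [0.0009, 0, -0.0005, 0]],
  ],
)

```text
time: 14.22
tcp_pos: [0.6105, -0.0813, 0.0378]
eef_rot: [[-0.866, 0.05, 0.497], [0.058, 0.998, 0.0], [-0.496, 0.029, -0.868]]
force: [12.0, 3.6, 1.1]
opening: 0.0599
grasp_force: 5.6
```

>>> send_rows(
  deltas=[
    [[0.0009, 0, -0.0005, 0]],
  ],
)

```text
time: 14.35
tcp_pos: [0.61, -0.0812, 0.0384]
eef_rot: [[-0.866, 0.05, 0.498], [0.058, 0.998, 0.0], [-0.497, 0.029, -0.867]]
force: [15.4, 5.8, 2.0]
opening: 0.0601
grasp_force: 7.4
```

>>> send_rows(
  deltas=[
    [[0.0005, 0, -0.0003, 0], [0, 0, 0, 0]],
  ],
)

```text
time: 14.6
tcp_pos: [0.6098, -0.0811, 0.0389]
eef_rot: [[-0.865, 0.05, 0.499], [0.058, 0.998, 0.0], [-0.498, 0.029, -0.867]]
force: [15.8, 4.8, 2.0]
opening: 0.0598
grasp_force: 7.4
```

>>> send_rows(
  deltas=[
    [[-0.004, 0, 0, 0], [-0.006, 0, 0, 0], [-0.008, 0, 0, 0], [0, 0, -0.02, 0], [0, 0, -0.03, 0], [0, 0, -0.04, 0], [0, 0, -0.04, 0], [0, 0, -0.04, 0], [0, 0, -0.04, 0], [0, 0, 0, 0]],
  ],
)

```text
time: 15.85
tcp_pos: [0.52, -0.0827, 0.2322]
eef_rot: [[-0.865, 0.051, 0.499], [0.057, 0.998, -0.001], [-0.499, 0.027, -0.866]]
force: [0.5, -0.2, -0.5]
opening: 0.0595
grasp_force: 0.0
```

```bash
python3 look.py
python3 - <<'E'
from h import *
s=env.state();R=np.array(s["eef_rot"]);print(s["tcp_pos"],s["qpos"])
for n in ["side","scene"]:
    p=imaging.snapshot(n);w=cloud(p);k=w.reshape(-1,3)
    k=k[(k[:,2]>.088)&(k[:,2]<.104)&(k[:,0]>.46)&(k[:,0]<.52)&(abs(k[:,1]+.08)<.06)]
    print(n,len(k),np.round(np.percentile(k,[3,50,97],axis=0),4).tolist())
    kk=w.reshape(-1,3);kk=kk[(kk[:,2]>.006)&(kk[:,2]<.018)&(kk[:,0]>.44)&(kk[:,0]<.5)]
    for y in [-.2,.05]:
        b=kk[abs(kk[:,1]-y)<.02]; print("strip far",y,np.percentile(b[:,0],98))
i=cv2.resize(cv2.imread(f"pics/side_l{int(s['time']*100)-0}.png") if 0 else p["frame"][...,::-1],(640,480))
E
ls pics
```

```text
[ 0.52   -0.0827  0.2322] [ 0.5 -0.2 -0.5] 15.85
side [[-0.15, 0.4684, 0.5812], [-0.13, 0.4698, 0.5833], [-0.11, 0.4709, 0.5838], [-0.09, 0.4721, 0.5855], [-0.07, 0.4734, 0.587], [-0.05, 0.475, 0.5876], [-0.03, 0.4761, 0.5898], [-0.01, 0.4771, 0.5879]]
lid front slope [0.06442857 0.47803762] y range [-0.16646195 -0.00492322]
knob 189 [[0.4797, -0.0992, 0.0864], [0.4868, -0.0879, 0.0953], [0.4936, -0.064, 0.0982]]
scene [[-0.15, 0.47, 0.5822], [-0.13, 0.4713, 0.5826], [-0.11, 0.4717, 0.5852], [-0.09, 0.4748, 0.5868], [-0.07, 0.4741, 0.5876], [-0.05, 0.4747, 0.5878], [-0.03, 0.5342, 0.5896], [-0.01, 0.5307, 0.5898]]
lid front slope [0.46114286 0.5203581 ] y range [-0.1655583  -0.00819767]
knob 142 [[0.4806, -0.0992, 0.0881], [0.4869, -0.0837, 0.0961], [0.4937, -0.0639, 0.1006]]
[ 0.51983502 -0.08233137  0.22693761] [ -16.13740603  -31.25557471  118.51694212    8.78228692   64.42150194
 -104.61436592]
side 181 [[0.4799, -0.1, 0.0888], [0.4869, -0.086, 0.0954], [0.4935, -0.0638, 0.0981]]
strip far -0.2 0.4697453726727673
strip far 0.05 0.4827847441258987
scene 139 [[0.4807, -0.0996, 0.09
[... 223 characters left out ...]
ide_l1585.pngTraceback (most recent call last):
  File "<stdin>", line 9, in <module>
    return _quantile_unchecked(
        a, q, axis, out, overwrite_input, method, keepdims, weights)
    return _ureduce(a,
                    func=_quantile_ureduce_func,
    ...<5 lines>...
                    overwrite_input=overwrite_input,
                    method=method)
    r = func(a, **kwargs)
    result = _quantile(arr,
                       quantiles=q,
    ...<2 lines>...
                       out=out,
                       weights=wgt)
    slices_having_nans = np.isnan(arr[-1, ...])
                                  ~~~^^^^^^^^^
IndexError: index -1 is out of bounds for axis 0 with size 0
```

>>> send_rows(
  deltas=[
    [[0.033, -0.0015, 0.006, 0], [0.033, -0.0015, 0.006, 0], [0.031, -0.0015, 0.007, 0], [0, 0, 0.02, 0], [0, 0, 0.02, 0], [0, 0, 0, 0]],
  ],
)

```text
time: 16.9
tcp_pos: [0.4642, -0.0809, 0.127]
eef_rot: [[-0.869, 0.05, 0.492], [0.058, 0.998, 0.001], [-0.491, 0.03, -0.871]]
force: [-0.0, 0.2, -0.2]
opening: 0.0603
grasp_force: 0.0
```

Run:
```python
from h import *
s=env.state();R=np.array(s["eef_rot"]);t=s["tcp_pos"];print(np.round(t,4),np.round(R,3).tolist(),s["time"],s["qpos"])
print(np.round(R.T@(np.array([.4868,-.0815,.0915])+.0187*R[:,2]-t),4))
p=imaging.snapshot("side");i=cv2.resize(p["frame"][180:400,170:434,::-1],(720,600));cv2.imwrite("pics/side4.png",i)
```

```text
[ 0.4642 -0.0809  0.127 ] [[-0.869, 0.05, 0.492], [0.058, 0.998, 0.001], [-0.491, 0.03, -0.871]] 16.9 [ -18.59616378  -38.00788578  131.64790724   10.6712047    58.65297746
 -108.59874325]
[-0.0022 -0.0005  0.0607]
```

View pics/side4.png

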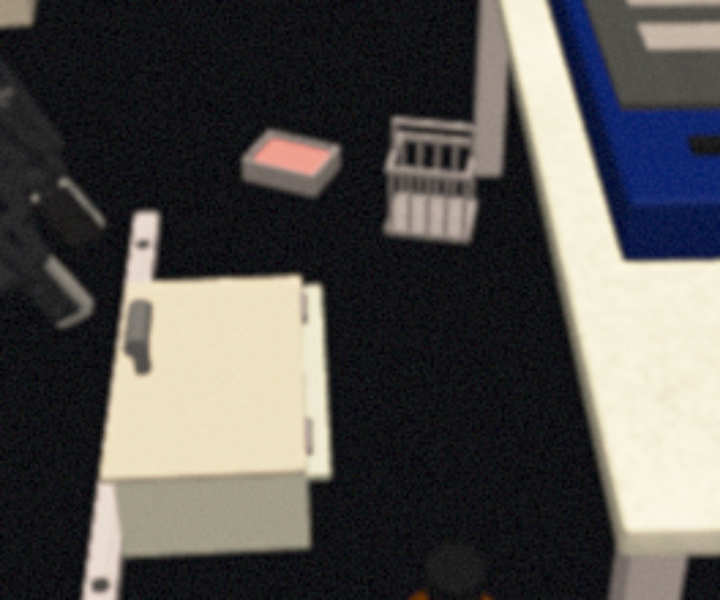

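>>> send_rows(
  deltas=[
    [[-0.002, 0, 0.015, 0], [0, 0, 0.015, 0], [0, 0, 0.015, 0], [0, 0, 0.01, 0], [0, 0, 0.006, 0], [0, 0, 0, 0]],
  ],
)

```text
time: 17.7
tcp_pos: [0.4966, -0.0813, 0.0767]
eef_rot: [[-0.868, 0.05, 0.495], [0.058, 0.998, 0.0], [-0.494, 0.029, -0.869]]
force: [0.8, -0.1, 0.1]
opening: 0.0601
grasp_force: 0.0
```

>>> send_rows(
  deltas=[
    [[0, 0, 0, 0], [0, 0, 0, 0], [0, 0, 0, 0], [0, 0, 0, 0]],
  ],
  hand=0.03,
  newtons=20,
)

```text
time: 18.2
tcp_pos: [0.4968, -0.0815, 0.0777]
eef_rot: [[-0.867, 0.05, 0.496], [0.058, 0.998, -0.0], [-0.495, 0.028, -0.868]]
force: [-4.3, 0.4, 6.5]
opening: 0.0355
grasp_force: 21.1
```

Run:
```python
from h import *
s=env.state();R=np.array(s["eef_rot"]);t=s["tcp_pos"];print(np.round(t,4),np.round(s["force"],1),s["time"],s["opening"],s["grasp_force"])
r=.09693;p0=np.arctan2(.036,.09);y=np.deg2rad(-3.2);c=np.array([np.cos(y),np.sin(y),0])
f=lambda th:-r*np.cos(p0+th)*c+[0,0,r*np.sin(p0+th)]
ths=[0,.04,.1,.17]+list(np.arange(.25,1.66,.08))
P=np.array([f(a) for a in ths]);print(len(ths)-1,ths[-1]);print(np.round((np.diff(P,axis=0)@R),4).tolist())
```

```text
[ 0.4968 -0.0815  0.0777] [-4.3  0.4  6.5] 18.2 0.03553785184711048 21.08058750629425
21 1.6100000000000003
[[-0.0031, 0.0001, -0.0024], [-0.0048, 0.0001, -0.0033], [-0.0058, 0.0001, -0.0035], [-0.0069, 0.0002, -0.0035], [-0.0072, 0.0001, -0.0029], [-0.0074, 0.0001, -0.0023], [-0.0076, 0.0001, -0.0017], [-0.0077, 0.0001, -0.0011], [-0.0077, 0.0001, -0.0005], [-0.0078, 0.0001, 0.0001], [-0.0077, 0.0001, 0.0008], [-0.0076, 0.0, 0.0014], [-0.0075, 0.0, 0.002], [-0.0073, -0.0, 0.0026], [-0.0071, -0.0, 0.0031], [-0.0068, -0.0, 0.0037], [-0.0065, -0.0001, 0.0042], [-0.0061, -0.0001, 0.0047], [-0.0057, -0.0001, 0.0052], [-0.0053, -0.0001, 0.0057], [-0.0048, -0.0001, 0.0061]]
```

>>> send_rows(
  deltas=[
    [[-0.0031, 0.0001, -0.0024, 0], [-0.0048, 0.0001, -0.0033, 0], [-0.0058, 0.0001, -0.0035, 0], [-0.0069, 0.0002, -0.0035, 0], [-0.0072, 0.0001, -0.0029, 0], [-0.0074, 0.0001, -0.0023, 0], [-0.0076, 0.0001, -0.0017, 0], [-0.0077, 0.0001, -0.0011, 0], [-0.0077, 0.0001, -0.0005, 0], [-0.0078, 0.0001, 0.0001, 0], [0, 0, 0, 0]],
  ],
)

```text
time: 19.58
tcp_pos: [0.5439, -0.0842, 0.1282]
eef_rot: [[-0.867, 0.05, 0.495], [0.058, 0.998, 0.0], [-0.494, 0.029, -0.869]]
force: [-3.1, 2.7, 3.8]
opening: 0.0353
grasp_force: 21.2
```

Run:
```python
from h import *
s=env.state();R=np.array(s["eef_rot"]);t=s["tcp_pos"];print(np.round(t-.0187*R[:,2],4),np.round(s["force"],1),s["time"],s["opening"],s["grasp_force"])
p=imaging.snapshot("side");i=cv2.resize(p["frame"][180:400,170:434,::-1],(720,600));cv2.imwrite("pics/side5.png",i)
```

```text
[ 0.5346 -0.0842  0.1445] [-3.1  2.7  3.8] 19.575 0.03533154487484924 21.179383993148804
```

View pics/side5.png

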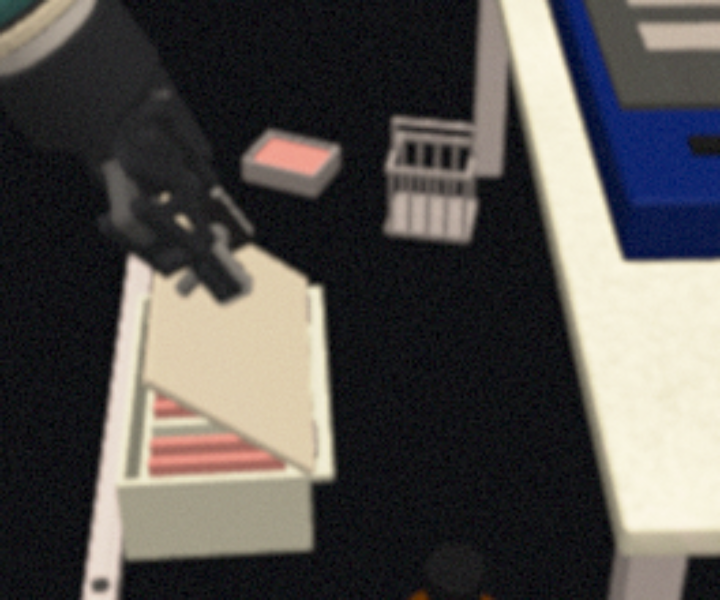

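>>> send_rows(
  deltas=[
    [[-0.0077, 0.0001, 0.0008, 0], [-0.0076, 0, 0.0014, 0], [-0.0075, 0, 0.002, 0], [-0.0073, 0, 0.0026, 0], [-0.0071, 0, 0.0031, 0], [-0.0068, 0, 0.0037, 0], [-0.0065, -0.0001, 0.0042, 0]],
  ],
)

```text
time: 20.5
tcp_pos: [0.5969, -0.087, 0.1379]
eef_rot: [[-0.867, 0.05, 0.496], [0.058, 0.998, 0.0], [-0.495, 0.029, -0.868]]
force: [-0.9, 4.4, 4.9]
opening: 0.0352
grasp_force: 21.8
```

>>> send_rows(
  deltas=[
    [[-0.0061, -0.0001, 0.0047, 0], [-0.0057, -0.0001, 0.0052, 0]],
  ],
)

```text
time: 20.75
tcp_pos: [0.6121, -0.0879, 0.1352]
eef_rot: [[-0.867, 0.05, 0.496], [0.058, 0.998, 0.0], [-0.495, 0.029, -0.868]]
force: [-0.0, 3.6, 5.6]
opening: 0.0357
grasp_force: 22.3
```

>>> send_rows(
  deltas=[
    [[-0.0053, -0.0001, 0.0057, 0], [-0.0048, -0.0001, 0.0061, 0], [0, 0, 0, 0]],
  ],
)

```text
time: 21.12
tcp_pos: [0.6269, -0.0888, 0.1299]
eef_rot: [[-0.867, 0.05, 0.496], [0.058, 0.998, -0.0], [-0.495, 0.029, -0.868]]
force: [1.9, 3.6, 5.2]
opening: 0.0352
grasp_force: 23.0
```

Run:
```python
from h import *
s=env.state();R=np.array(s["eef_rot"]);t=s["tcp_pos"];print(np.round(t-.0187*R[:,2],4),np.round(s["force"],1),s["time"],s["opening"],s["grasp_force"])
p=imaging.snapshot("side");i=cv2.resize(p["frame"][180:400,170:434,::-1],(720,600));cv2.imwrite("pics/side6.png",i)
```

```text
[ 0.6176 -0.0888  0.1461] [1.9 3.6 5.2] 21.125 0.03519186470313338 22.969644963741302
```

View pics/side6.png

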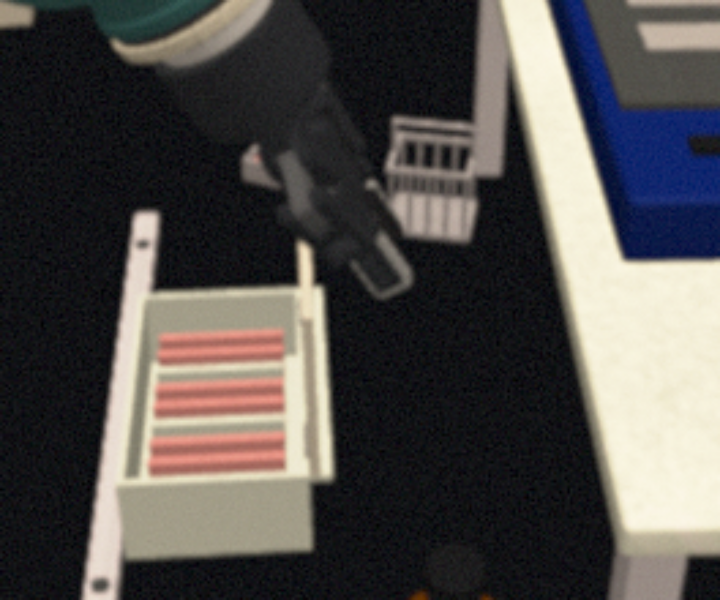

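>>> send_rows(
  deltas=[
    [[-0.0044, 0, 0.0064, 0], [0, 0, 0, 0]],
  ],
)

```text
time: 21.42
tcp_pos: [0.6339, -0.0892, 0.1265]
eef_rot: [[-0.867, 0.05, 0.496], [0.058, 0.998, -0.0], [-0.496, 0.028, -0.868]]
force: [2.7, 2.3, 7.2]
opening: 0.0353
grasp_force: 23.3
```

>>> send_rows(
  deltas=[
    [[0, 0, 0, 0], [0, 0, 0, 0], [0, 0, 0, 0], [0, 0, 0, 0]],
  ],
  hand=0.06,
)

```text
time: 21.92
tcp_pos: [0.6327, -0.089, 0.1259]
eef_rot: [[-0.867, 0.05, 0.495], [0.058, 0.998, 0.0], [-0.494, 0.029, -0.869]]
force: [0.3, 0.5, -1.2]
opening: 0.06
grasp_force: 0.0
```

>>> send_rows(
  deltas=[
    [[-0.003, 0, 0.001, 0], [-0.003, 0, 0.001, 0], [-0.003, 0, 0.001, 0], [-0.003, 0, 0.001, 0], [-0.003, 0, 0.001, 0], [-0.003, 0, 0.001, 0], [-0.003, 0, 0.001, 0], [0, 0, 0, 0]],
  ],
)

```text
time: 22.92
tcp_pos: [0.6546, -0.0902, 0.1304]
eef_rot: [[-0.867, 0.05, 0.495], [0.058, 0.998, 0.0], [-0.494, 0.029, -0.869]]
force: [0.4, -0.1, -0.6]
opening: 0.0599
grasp_force: 0.0
```

Run:
```python
from h import *
s=env.state();R=np.array(s["eef_rot"]);t=s["tcp_pos"];print(np.round(t-.0187*R[:,2],4),np.round(s["force"],1),s["time"],s["opening"],s["grasp_force"])
p=imaging.snapshot("side");i=cv2.resize(p["frame"][180:400,170:434,::-1],(720,600));cv2.imwrite("pics/side7.png",i)
```

```text
[ 0.6454 -0.0902  0.1467] [ 0.4 -0.1 -0.6] 22.925 0.05990825555270299 0.0
```

View pics/side7.png

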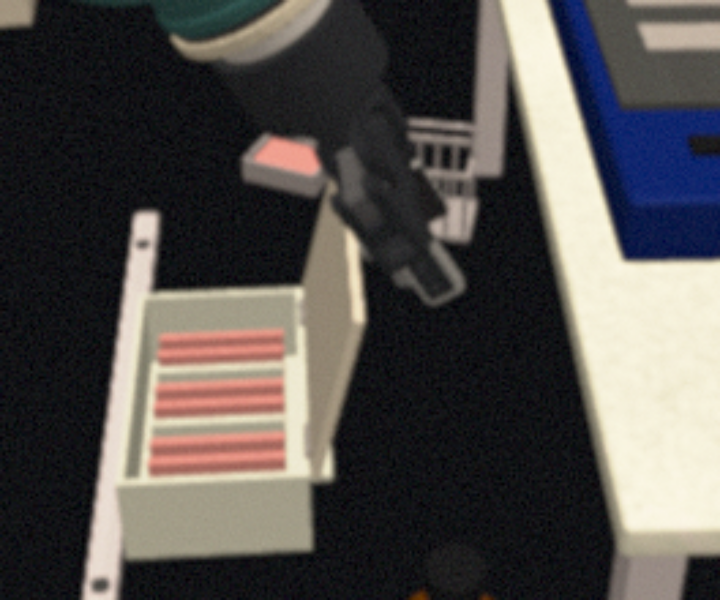

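>>> send_rows(
  deltas=[
    [[-0.0025, 0, -0.0043, 0], [-0.005, 0.0003, -0.0087, 0], [-0.0099, 0.0006, -0.0174, 0], [-0.0099, 0.0006, -0.0174, 0], [-0.0099, 0.0006, -0.0174, 0], [-0.0099, 0.0006, -0.0174, 0], [-0.0099, 0.0006, -0.0174, 0], [-0.0099, 0.0006, -0.0174, 0], [-0.0099, 0.0006, -0.0174, 0], [0, 0, 0, 0], [0, 0, 0, 0], [0, 0, 0, 0]],
  ],
)

```text
time: 24.48
tcp_pos: [0.6543, -0.0901, 0.2844]
eef_rot: [[-0.868, 0.05, 0.494], [0.058, 0.998, 0.0], [-0.493, 0.029, -0.87]]
force: [0.6, 0.3, 0.3]
opening: 0.0595
grasp_force: 0.0
```

Run:
```python
from h import *
s=env.state();print(s["time"],s["tcp_pos"],np.round(s["force"],1),np.abs(s["qd"]).max())
p=imaging.snapshot("side");w=cloud(p).reshape(-1,3)
w=w[(w[:,0]>.46)&(w[:,0]<.68)&(w[:,1]>-.17)&(w[:,1]<.01)]
# case front wall top edge z~.055, lid plane
b=w[(w[:,2]>.045)&(w[:,2]<.06)]
for y in np.arange(-.15,0,.03):
    q=b[abs(b[:,1]-y)<.01]; print(round(y,3),"front",np.percentile(q[:,0],2).round(4),"strip face",round(.4803+.0545*y,4))
l=w[(w[:,2]>.075)&(w[:,2]<.165)&(w[:,1]<-.1)];print("lid n",len(l),"dx/dz",np.polyfit(l[:,2],l[:,0]-.0545*l[:,1],1))
i=cv2.resize(p["frame"][180:400,170:434,::-1],(720,600));cv2.imwrite("pics/side8.png",i)
```

```text
24.475 [ 0.65433523 -0.09008079  0.28442584] [0.6 0.3 0.3] 0.13505024126482018
-0.15 front 0.4733 strip face 0.4721
-0.12 front 0.4751 strip face 0.4738
-0.09 front 0.4769 strip face 0.4754
-0.06 front 0.4791 strip face 0.477
-0.03 front 0.4802 strip face 0.4787
lid n 879 dx/dz [0.36233465 0.56127914]
```

View pics/side8.png

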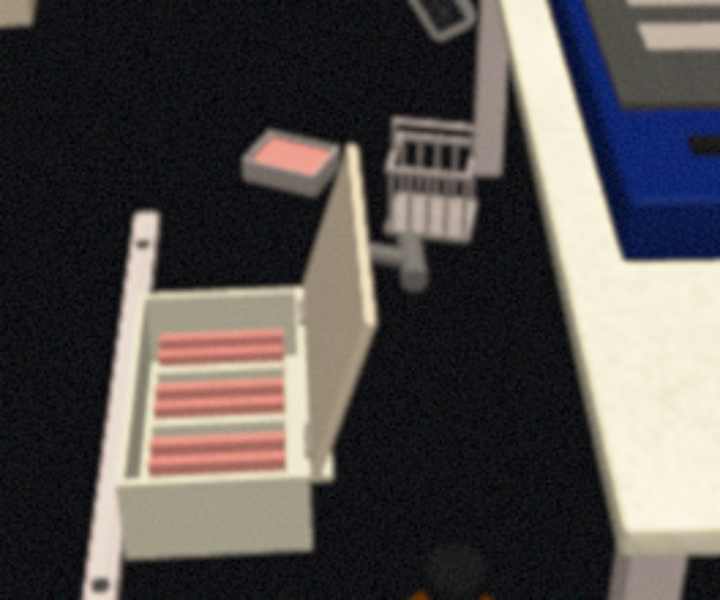

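The lid leans open at its stop (edge at pixels 350-375, 150-325), and the case sits flush along the strip, 1.5 mm from it by measurement. The robot is clear of everything.

```bash
python3 -c "
from plant import env
print(env.close_job())"
```

```text
the job is handed in; nothing more can be done
None
```

I drew the case out with a 30° slanted hook behind its rear rim until it sat flush with the strip (about 1.5 mm gap measured), left the lid open at its stop with the robot clear, and handed the job in at about 24.5 s; no verdict was returned.

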